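# Pack the polishing kit into its foam trays

## Robot

A 6-joint arm with a two-finger parallel gripper is mounted at the origin on the work surface. World frame = base frame: x ahead of the robot, y to its left, z up, the work surface at z = 0. Lengths are in mm, angles in rad, forces in N, time in s.
With the tool pointing down it reaches from about 275 to 825 mm from the base axis. Payload 5.2 kg.
Tool frame: the origin (TCP) lies at the very end of the fingers, on their centre line; the grasp point (between the pads) lies 19 mm behind it; z points along the fingers, y is the line along which they close (so a half turn about z gives the same grasp; the last joint's range is limited). The gripper opens to 93 mm and grips with 3 to 60 N. Pads are 15 mm wide; open, the fingers measure 128 mm over their backs; the gripper's body (75 mm by 188 mm) begins 65 mm behind the grasp point.
Start: joints at [0.944, 0.259, 1.535, -0, 1.348, -0.203], TCP at [226.154, 501.357, 218.653] pointing down, gripper open.
Joint ranges: [-3.14, 3.14], [-0.91, 2.08], [0.19, 2.58], [-1.22, 4.36], [0.22, 2.71], [-3.12, 3.12]. Speed limits (rad/s): [2.57, 2.57, 3.14, 3.14, 3.14, 3.14].

## Interface

Orientations are given as [roll, pitch, yaw] about the fixed x, y, z axes, in that order (R = Rz(yaw) Ry(pitch) Rx(roll)).
In Python, from bench import robot gives the robot as it stands. The module is installed in compiled form; this text tells all that it offers. Calls block until the motion is done:
- robot.move_ptp(position, orientation): joint-space move of the TCP to a pose.
- robot.move_linear(position, ori=None, speed=150, f_stop=None): straight line of the TCP; ori=None keeps the orientation; speed is the mean speed in mm/s. With f_stop (N) it stops when the force on the tool has changed by that much, and returns True; else False.
- robot.move_j(angles): joint-space move.
- robot.move_gripper(opening): opening from 0.0 (shut) to 1.0 (fully open); the grip force is fixed at half the most; returns when the fingers have stopped.
- robot.sleep(seconds).
- robot.inverse_kinematics(position, orientation): joint angles nearest the present ones, or None.
- robot.get_image(name): name is "scene" or "side" or "wrist"; returns a dict with "img" (480x640x3 uint8, blue, green, red), "fovy" (degrees; the focal length in pixels is half the picture's height over the tangent of half this angle, whatever the lens; pixels are square), "cx", "cy" (the principal point, pixels), "k1" (the pictures are not rectified: a ray, as slopes to the right and down, at radius r is drawn at 1 + k1 r^2 times it, then the intrinsics apply), "eye" and "orientation" of the camera in the world. Camera axes: x right, y down, z forward; pixel columns grow to the right and rows downward; lengths in mm; the calibration is good to about 2 mm. A picture is of the moment at which its call begins. There is no depth.
A pose or a line that the arm cannot do raises robot.MotionError and nothing moves.
- robot.hand_in(): hands the job in; it is judged then, once.
Readings, each from a call of its own:
- robot.current_t(): time.
- robot.current_qpos(): joint angles.
- robot.current_joint_vel(): joint speeds.
- robot.current_joint_efforts(): joint torques, N m.
- robot.current_tcp_pos(): TCP position.
- robot.current_eef_rot(): TCP orientation.
- robot.current_contact_force(): force on the tool from outside, world axes, zero at the start.
- robot.current_ft_torque(): the same for the moment, N m.
- robot.current_gripper_width(): opening from 0.0 (shut) to 1.0 (fully open).
- robot.current_finger_force(): force on a finger pad.
Only numpy, scipy, OpenCV 4.12 (cv2) and the standard library are available. Lean on these libraries where they do the work, as an engineer would, in place of code of your own. Each camera call takes 0.05 s, during which the arm holds its last target. There are 200 camera calls.

## Task

The polishing is done, so put the kit away: lay the mini polisher, the inspection light and the larger and the smaller backing plate each in the foam tray whose cut-out has its shape and size, right down on the floor of the cut-out, with the plates' hubs up. Do not knock over the two small squeeze bottles that stand among them.

Things in the scene. Friction and masses are not known exactly. Their poses are not given: they have to be found in the camera images.
- polisher_mid (a point): Mini polisher on its side, L-shaped, about 0.5 kg. White barrel 42 mm wide and high (bare from x = -33 to 38 mm), black battery at -x (48 wide, 44 high), silver gear head at x = 40 to 85 mm, spindle out of it along +y. Point: mid-barrel, 22 mm above the underside, near the balance point. Extent about it: x -85 to 85, y -24 to 55 mm. x along the barrel, y along the spindle, z up.
- light_mid (a point): Pocket inspection light lying flat, lamp window up: a bar 130 mm long (x), 42 mm wide (y), 28 mm high, black with a red foot at its -x end, about 0.18 kg. The point is its centre, 14 mm above the underside. z up.
- plate_large_mid (a point): The larger of two round backing plates, lying hub up: rubber-edged orange disc of 75 mm diameter, sloping up to 19 mm at the steel hub, which has 24 mm diameter and stands from 19 to 44 mm above the underside. The point is on the axis, 22 mm above the underside. z up along the hub. About 0.14 kg.
- plate_small_mid (a point): The smaller backing plate, same make and colours, lying hub up: disc of 50 mm diameter, steel hub of 24 mm diameter standing from 19 to 44 mm above the underside. The point is on the axis, 22 mm above the underside. z up along the hub. About 0.09 kg.
- bed_polisher (a point): Fixed foam tray, black on yellow, 24 mm high, with an L-shaped cut-out 10 mm deep for the polisher, 8 mm play all round. Point: on the yellow floor (14 mm above the bench) under where mid-barrel belongs; x towards the gear-head end, y along the spindle. Barrel slot x -93 to 93, y -31 to 31; head slot x 32 to 93, y to 63; block x -105 to 105, y -43 to 75 mm. Keep fingertips above the 24 mm rim.
- bed_light (a point): Fixed foam tray, black on yellow, 170 x 82 x 24 mm, with a rectangular cut-out 146 mm (x) by 58 mm (y), 10 mm deep, for the light. The point is the centre of the cut-out's floor, 14 mm above the bench; x along the cut-out. The light may lie either way round. Seated it stands 18 mm above the rim: keep fingertips above the rim.
- bed_large (a point): Fixed square foam tray, black on yellow, 114 x 114 x 24 mm, with a round cut-out of 91 mm diameter, 10 mm deep, for the larger backing plate. The point is the centre of the cut-out's floor, 14 mm above the bench.
- bed_small (a point): Fixed square foam tray, black on yellow, 90 x 90 x 24 mm, with a round cut-out of 66 mm diameter, 10 mm deep, for the smaller backing plate. The point is the centre of the cut-out's floor, 14 mm above the bench.
- bottle_left_mid (a point): Small white squeeze bottle standing among the things on the robot's left (+y): 44 mm diameter, 120 mm high with its black nozzle; not to be knocked over. The point is on its axis, 60 mm up.
- bottle_right_mid (a point): The same kind of bottle standing on the robot's right (-y): 44 mm diameter, 120 mm high; not to be knocked over. The point is on its axis, 60 mm up.
Things that resemble listed ones, but are neither listed nor needed, are in the scene too. Leave any grey look-alike of the part that bears bed_polisher alone.

How it is judged (in metres and radians):
At the end, for the whole second after the job is handed in: The polisher, the light and both backing plates each rest in their own tray's cut-out: centre within 15 mm of the cut-out's centre point, flat on its floor (height within 4 mm, tilt under 0.1 rad, hubs up), the polisher and the light along their cut-outs within 0.2 rad, all released and at rest (horizontal distance between polisher_mid and bed_polisher below 0.015 m and z of polisher_mid in the frame of bed_polisher between 0.018 and 0.026 m and angle between each of polisher_mid, light_mid, plate_large_mid, plate_small_mid's own z axis and vertical below 0.1 rad and linear speed of each of polisher, light, plate_large, plate_small below 0.02 m/s and angle between the x axis of polisher_mid and the x axis of bed_polisher, either way round below 0.2 rad and horizontal distance between light_mid and bed_light below 0.015 m and z of light_mid in the frame of bed_light between 0.01 and 0.018 m and angle between the x axis of light_mid and the x axis of bed_light, either way round below 0.2 rad and horizontal distance between plate_large_mid and bed_large below 0.015 m and z of plate_large_mid in the frame of bed_large between 0.018 and 0.026 m and horizontal distance between plate_small_mid and bed_small below 0.015 m and z of plate_small_mid in the frame of bed_small between 0.018 and 0.026 m); the robot touches nothing.
It fails at once if the left squeeze bottle is knocked over (angle between bottle_left_mid's own z axis and vertical above 0.6 rad).
It fails at once if the right squeeze bottle is knocked over (angle between bottle_right_mid's own z axis and vertical above 0.6 rad).
It also fails if it takes over 106 s, if anything falls off the work surface, if the arm or the gripper's body presses on something with over 40 N, if the wrist force passes 120 N, or if a joint passes its speed limit or range.

## Working session

There is one attempt and no reset: what is moved stays moved. The work goes in short steps, each a Python script; the robot and the scene stay as the last script left them, time stands still between calls to the robot, and variables do not carry over. Pictures are saved under pics/ and viewed, at most 14 in all, crops included, and the job is handed in when it is done.

```bash
mkdir -p pics; cat > h.py <<'E'
import numpy as np, cv2
from scipy.spatial.transform import Rotation as R
from bench import robot
def cam(d):
    o=np.array(d["orientation"],float)
    M=R.from_euler('xyz',o).as_matrix() if o.size==3 else (o if o.shape==(3,3) else None)
    h=d["img"].shape[0]; f=h/2/np.tan(np.radians(d["fovy"])/2)
    return M,np.array(d["eye"],float),f,d["cx"],d["cy"],d["k1"]
def p2w(c,uv,z):
    M,e,f,cx,cy,k=c
    d=np.array([(uv[0]-cx)/f,(uv[1]-cy)/f]); s=d.copy()
    for _ in range(30): s=d/(1+k*(s@s))
    r=M@np.array([s[0],s[1],1.]); return (e+r*(z-e[2])/r[2])
def w2p(c,p):
    M,e,f,cx,cy,k=c
    q=M.T@(np.array(p,float)-e); s=q[:2]/q[2]; s=s*(1+k*(s@s)); return np.array([f*s[0]+cx,f*s[1]+cy])
def snap(n,fn):
    d=robot.get_image(n); cv2.imwrite('pics/'+fn+'.png',d["img"])
    import pickle; pickle.dump({k:d[k] for k in d},open('pics/'+fn+'.pkl','wb')); return d
def load(fn):
    import pickle; return pickle.load(open('pics/'+fn+'.pkl','rb'))
E
python3 - <<'E'
from h import *
for n in("scene","side","wrist"):
    d=snap(n,n+'0'); print(n,{k:d[k] for k in d if k!='img'})
print(robot.current_eef_rot(),robot.current_t())
E
```

```text
scene {'fovy': 57.95012120210334, 'cx': 316.106981009798, 'cy': 241.20363971954953, 'k1': -0.0613010631487519, 'eye': array([1274.42018203,  133.01266288,  776.01691172]), 'orientation': array([-2.2484923 ,  0.00652594,  1.71698761])}
side {'fovy': 57.27284348233556, 'cx': 324.2617674884488, 'cy': 250.12614400944364, 'k1': -0.0893624300680405, 'eye': array([   9.65356239, -713.66165717,  715.71397469]), 'orientation': array([-2.22422488,  0.01729649, -0.54066274])}
wrist {'fovy': 61.02336786626384, 'cx': 317.28675498872263, 'cy': 242.96706231581362, 'k1': -0.06560774814483747, 'eye': array([158.39170631, 531.2077766 , 384.22484924]), 'orientation': array([2.87576491e+00, 1.63289082e-03, 1.14709920e+00])}
[-3.14021573e+00 -3.07726452e-04  2.71779799e+00] 0.15
```

View pics/scene0.png

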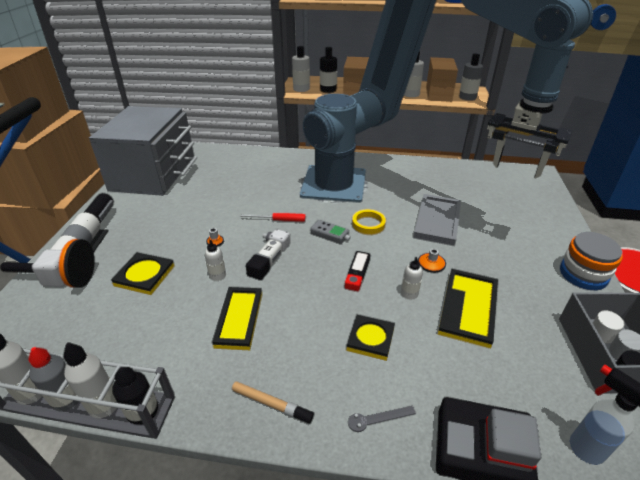

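View pics/side0.png

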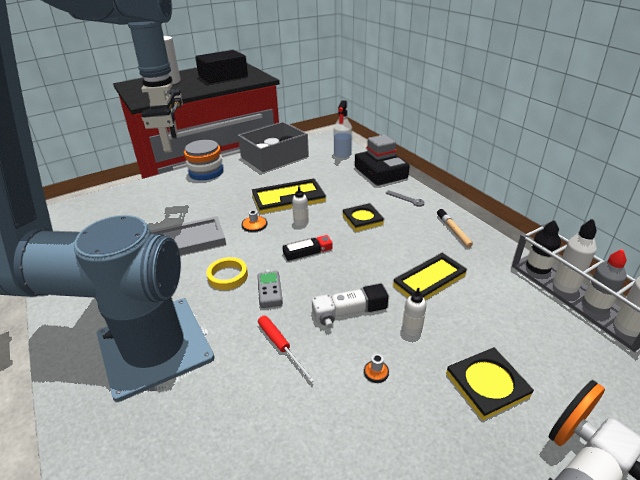

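The scene picture shows these things (pixels in "scene"):
- **Polisher:** white with a black battery, (268,255). The big orange/white polisher at the left edge (80,245) is a look-alike.
- **Light:** black with a red foot, (357,270). The grey meter (330,231) is a look-alike.
- **Large plate:** (433,260). **Small plate:** (215,238). The disc stack (592,255) and yellow ring (369,221) are look-alikes.
- **Bottles:** left is (412,278), right is (215,262). The rack bottles are not involved.
- **Trays:** L-shaped (470,305), light (238,317), large (143,271), small (371,336). The grey L-shaped look-alike is at (437,220) and will be left alone.

Next I'll get rough positions and a close crop.

```bash
python3 - <<'E'
from h import *
s=load('scene0');c=cam(s);d=load('side0');k=cam(d)
P={'pol':((268,252),(350,304),22),'light':((357,270),(308,247),28),'hubL':((433,254),(254,214),44),'hubS':((213,232),(377,357),44),'botL':((415,261),(299,189),120),'botR':((210,240),(416,292),120),
'bedP':((470,305),(289,193),14),'bedLi':((238,317),(430,276),14),'bedLa':((143,271),(490,380),14),'bedS':((371,336),(363,215),14)}
for n,(a,b,z) in P.items(): print(n,p2w(c,a,z)[:2].round(),p2w(k,b,z)[:2].round())
A=cv2.resize(s["img"][200:360,90:310],None,fx=2.7,fy=2.7,interpolation=2)
B=cv2.resize(d["img"][180:410,220:540],None,fx=1.85,fy=1.85,interpolation=2)
A=cv2.resize(s["img"][190:365,100:510],(800,341),interpolation=2)
B=cv2.resize(d["img"][170:410,220:540],(340,255),interpolation=2)
cv2.imwrite('pics/crop1.png',A)
E
```

```text
pol [ 412. -130.] [ 412. -131.]
light [457. 113.] [433.  97.]
hubL [386. 305.] [369. 296.]
hubS [ 374. -294.] [ 364. -298.]
botL [509. 245.] [485. 232.]
botR [ 500. -247.] [ 485. -255.]
bedP [528. 389.] [530. 395.]
bedLi [ 640. -148.] [ 636. -148.]
bedLa [ 524. -441.] [ 529. -440.]
bedS [652. 159.] [654. 163.]
```

View pics/crop1.png

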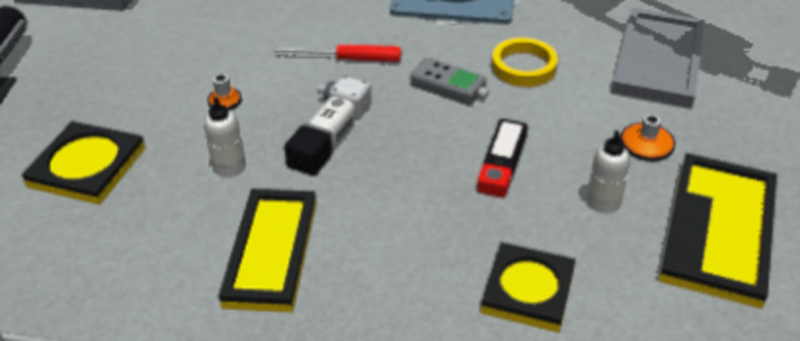

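The crop confirms the choices. Next: high wrist views of each half, measuring from directly above.

```bash
python3 - <<'E'
from h import *
for n,y in(('wl',250),('wr',-260)):
    for z in(460,420,380,340):
        try: robot.move_ptp([500,y,z],[np.pi,0,np.pi]); break
        except robot.MotionError as e: print(z,e)
    robot.sleep(.15); d=snap("wrist",n); print(d["eye"],z,robot.current_t(),robot.current_qpos())
E
```

```text
[425.56464528 250.67316179 625.8097227 ] 460 1.975 [ 2.65496869e-01  2.39171811e-01  9.91049677e-01  7.47264980e-05
  1.91223157e+00 -1.30645630e+00]
[ 426.28255846 -259.14667646  626.43820289] 460 4.025 [-6.75851207e-01  2.48082182e-01  9.78010707e-01  1.00853372e-04
  1.91526934e+00 -2.24810888e+00]
```

View pics/wl.png

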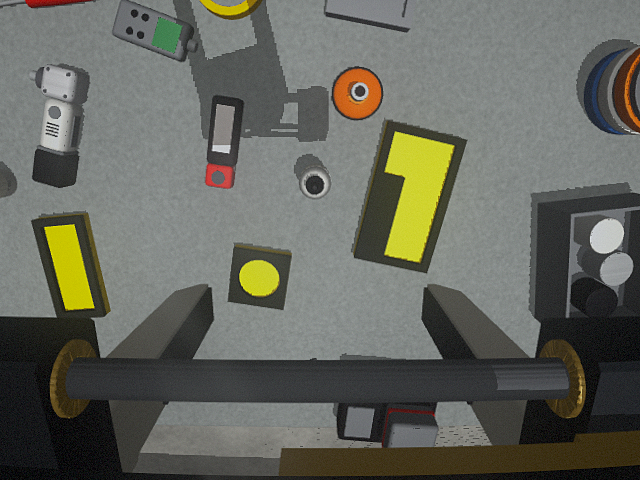

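View pics/wr.png

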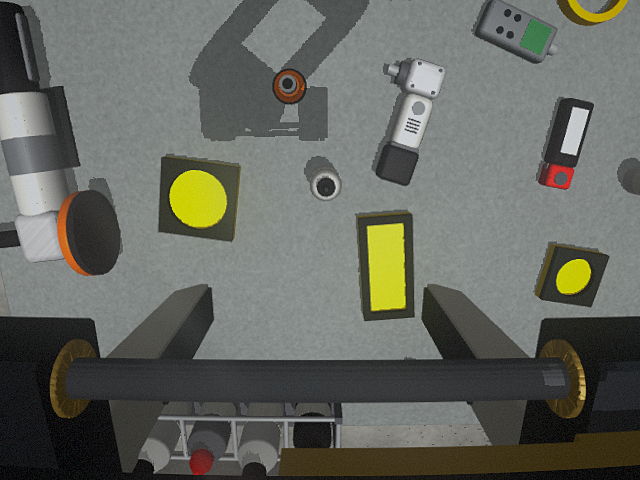

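Both wrist views show everything from above:
- **wl:** light (222,140), large hub (359,91), left bottle nozzle (315,184), L tray (412,195), small tray (259,278).
- **wr:** small hub (289,85), polisher barrel (411,120) with head (423,77) and battery (398,165), right bottle (325,186), large tray (198,199), light tray (386,266).

I'll fit the tray outlines and the object outlines.

```bash
cat > fit.py <<'E'
from h import *
from scipy.optimize import minimize
def yel(img):
    h=cv2.cvtColor(img,cv2.COLOR_BGR2HSV); return cv2.inRange(h,(22,150,150),(36,255,255))
def comp(m,uv):
    n,l=cv2.connectedComponents(m); return (l==l[uv[1],uv[0]]).astype(np.uint8)
def fit(c,m,poly,z,x0):
    poly=np.array(poly,float)
    def cost(p):
        r=np.array([[np.cos(p[2]),-np.sin(p[2])],[np.sin(p[2]),np.cos(p[2])]])
        q=np.array([w2p(c,[*(r@a+p[:2]),z]) for a in poly]); M=np.zeros_like(m)
        cv2.fillPoly(M,[np.round(q*16).astype(np.int32)],1,shift=4)
        return 1-(M&m).sum()/max((M|m).sum(),1)
    o=minimize(cost,x0,method='Nelder-Mead',options=dict(initial_simplex=np.array(x0)+np.vstack([np.zeros(3),np.diag([15,15,.15])])))
    return o.x,o.fun
def circ(r): t=np.linspace(0,2*np.pi,40); return np.c_[r*np.cos(t),r*np.sin(t)]
def rect(a,b): return [(-a,-b),(a,-b),(a,b),(-a,b)]
L=[(-93,-31),(93,-31),(93,63),(32,63),(32,31),(-93,31)]
E
python3 - <<'E'
from fit import *
a=load('wl');b=load('wr');ca=cam(a);cb=cam(b)
ya=yel(a["img"]);yb=yel(b["img"])
pi=np.pi
for n,c,m,uv,po,x0 in(('bedP',ca,ya,(415,200),L,(529,391,pi-.25)),('bedLi',cb,yb,(386,266),rect(73,29),(638,-148,0)),
 ('bedLa',cb,yb,(198,199),circ(45.5),(526,-440,0)),('bedS',ca,ya,(259,278),circ(33),(653,160,0)),('bedS',cb,yb,(573,277),circ(33),(653,160,0))):
    print(n,*fit(c,comp(m,uv),po,19,x0))
for n,c,uv,z in(('hubL',ca,(359,91),44),('hubS',cb,(289,85),44),('botL',ca,(315,184),118),('botR',cb,(326,186),118)): print(n,p2w(c,uv,z).round(1))
# orange discs
for n,I,c,uv,r in(('L',a,ca,(340,105),37.5),('S',b,cb,(278,95),25)):
    h=cv2.cvtColor(I["img"],cv2.COLOR_BGR2HSV); m=cv2.inRange(h,(3,120,60),(18,255,255)); m=cv2.morphologyEx(m,cv2.MORPH_OPEN,np.ones((2,2)))
    k=comp(m,uv); cn=cv2.findContours(k,0,2)[0]; hull=cv2.convexHull(np.vstack(cn)); K=np.zeros_like(k); cv2.fillPoly(K,[hull],1)
    print('disc',n,*fit(c,K,circ(r),6,(378,300 if n=='L' else -296,0)))
for n,c,pts,z in(('light',ca,[(213,96),(242,98),(233,188),(206,187)],28),):
    q=np.array([p2w(c,p,z)[:2] for p in pts]); print(n,q.round(),q.mean(0))
    print([np.linalg.norm(q[i]-q[i-1]).round(1) for i in range(4)])
for n,uv,z in(('batt end mid',(394,183),22),('head centre',(424,77),40),('barrel L',(393,144),22),('bar top axis lo',(404,142),43),('bar top axis hi',(419,98),43),('head TL',(409,61),40),('head TR',(445,64),40),('headBR',(440,96),40)): print(n,p2w(cb,uv,z).round(1))
A=cv2.resize(b["img"][45:200,370:470],None,fx=3.8,fy=3.8,interpolation=2); B=cv2.resize(a["img"][80:200,185:275],(0,0),fx=4.5,fy=4.5,interpolation=2)
H=max(A.shape[0],B.shape[0]);o=np.zeros((H,A.shape[1]+B.shape[1],3),np.uint8);o[:A.shape[0],:A.shape[1]]=A;o[:B.shape[0],A.shape[1]:]=B;print(o.shape)
cv2.imwrite('pics/crop2.png',o)
E
```

```text
bedP [524.57717248 403.20674435   2.94903785] 0.07825796762890036
bedLi [ 6.34247289e+02 -1.49520680e+02  6.81154716e-02] 0.07546012269938651
bedLa [ 5.23759777e+02 -4.40229125e+02  1.30359775e-02] 0.09052333804809054
bedS [6.48135491e+02 1.57734323e+02 1.46510239e-01] 0.13677811550151975
bedS [6.47068793e+02 1.57175203e+02 8.37894257e-02] 0.22654268808114963
hubL [369.9 307.3  44. ]
hubS [ 363.8 -297.4   44. ]
botL [487.4 248.  118. ]
botR [ 491.4 -248.   118. ]
disc L [3.72037717e+02 3.10414990e+02 4.25020914e-02] 0.12679211469534046
disc S [ 3.64190630e+02 -3.01242613e+02  1.38702983e-01] 0.23720472440944884
light [[375. 104.]
 [378. 145.]
 [504. 127.]
 [503.  87.]] [439.72410654 115.78245183]
[np.float64(129.2), np.float64(40.9), np.float64(127.9), np.float64(40.0)]
batt end mid [ 498.8 -145.    22. ]
head centre [ 351.7 -113.7   40. ]
barrel L [ 442.2 -149.1   22. ]
bar top axis lo [ 438.8 -137.6   43. ]
bar top axis hi [ 379.5 -119.8   43. ]
head TL [ 331.3 -135.3   40. ]
head TR [334.3 -85.9  40. ]
headBR [376.2 -90.   40. ]
(589, 785, 3)
```

View pics/crop2.png

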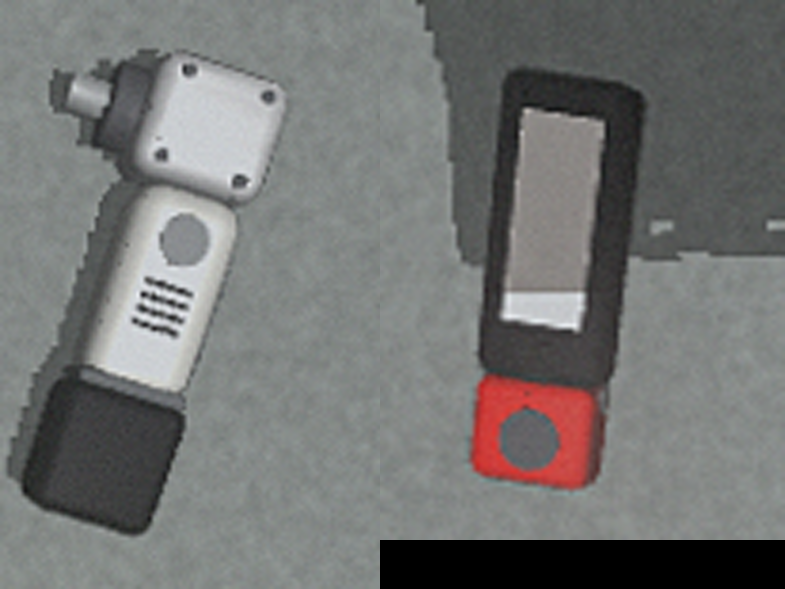

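```bash
python3 - <<'E'
from h import *
cb=cam(load('wr'));ca=cam(load('wl'))
f=lambda p,z:p2w(cb,(370+p[0]/3.8,45+p[1]/3.8),z)[:2]
h=f((213,126),43);b=f((108,452),44);d=h-b
print(h,b,np.linalg.norm(d),'yaw',np.arctan2(d[1],d[0]),'mid',b+d*59/121.5)
l=f((90,372),35);r=f((187,388),35);print('barrel low edges',l,r,np.linalg.norm(l-r),(l+r)/2)
g=lambda p:p2w(ca,(185+(p[0]-380)/4.5,80+p[1]/4.5),28)[:2]
q=np.array([g(p) for p in((503,72),(640,90),(593,490),(471,472))]);print(q.round(),q.mean(0),(q[0]+q[1]-q[2]-q[3])/2)
E
```

```text
[ 353.50645597 -111.55786308] [ 469.19939505 -144.13577647] 120.1922484794621 yaw 2.8671106445834464 mid [ 413.01928471 -128.31604898]
barrel low edges [ 440.33361943 -150.55085546] [ 445.88369485 -113.71525355] 37.25137453825602 [ 443.10865714 -132.13305451]
[[375. 104.]
 [380. 146.]
 [505. 126.]
 [499.  86.]] [439.94467307 115.29341795] [-125.0231967    19.16817397]
```

```bash
cat >> h.py <<'E'
UP=190
def norm(y): return (y+np.pi)%(2*np.pi)-np.pi
def pick(x,y,h,yaw,g0=1.0):
    robot.move_ptp([x,y,UP],[np.pi,0,yaw]); robot.move_gripper(g0)
    hit=robot.move_linear([x,y,h],speed=180,f_stop=15); robot.move_gripper(0)
    print('pick',hit,np.round(robot.current_tcp_pos(),1),'w',robot.current_gripper_width()*93,robot.current_finger_force())
    robot.move_linear([x,y,UP],speed=250); print('lifted w',robot.current_gripper_width()*93,robot.current_finger_force(),robot.current_t())
def carry(x,y,yaw): robot.move_ptp([x,y,UP],[np.pi,0,yaw])
def place(x,y,h,g1=1.0):
    robot.move_linear([x,y,14+h+25],speed=200)
    hit=robot.move_linear([x,y,14+h],speed=60,f_stop=12)
    print('place',hit,np.round(robot.current_tcp_pos(),1)); robot.move_gripper(g1); robot.sleep(.1)
    robot.move_linear([x,y,UP],speed=220); print('t',robot.current_t())
E
python3 - <<'E'
from h import *
pick(413,-129,13,2.867)
carry(524.6,403.2,2.949); d=snap("wrist",'carry1')
E
```

```text
pick False [ 413.  -128.5   13. ] w 41.90463041423327 29.99161273241043
lifted w 41.46629149143558 29.970578849315643 8.275
```

View pics/carry1.png

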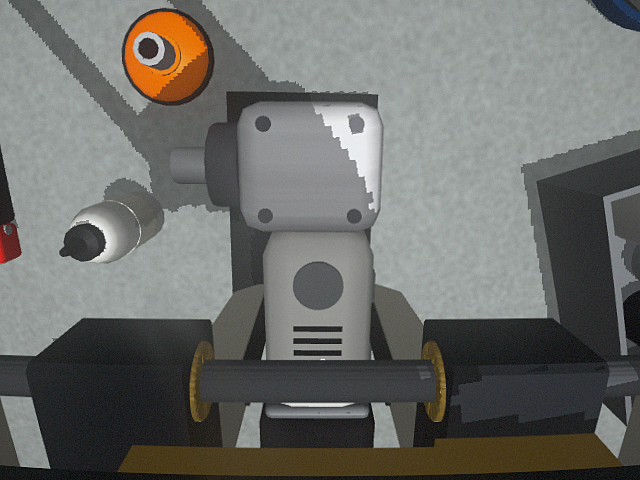

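The polisher is held straight: head at (311,165), front edge at row 101, rear edge at row 231. I'll work out its slip along the barrel from these and then place it.

```bash
python3 - <<'E'
from h import *
c=cam(load('carry1'));t=robot.current_tcp_pos();yaw=2.949;ux=np.array([np.cos(yaw),np.sin(yaw)]);uy=np.array([-ux[1],ux[0]])
for uv in((310,103),(310,230),(239,165),(381,165),(265,330),(370,330)):
    q=p2w(c,uv,UP-13+40)[:2]-t[:2]; print(uv,q@ux,q@uy)
dx=np.mean([(p2w(c,(310,r),UP-13+40)[:2]-t[:2])@ux for r in(103,230)])-62.5
print('dx',dx)
T=np.array([524.6,403.2])-ux*np.clip(dx,-8,8)
place(*T,13,0.9); d=snap("wrist",'pl1')
E
```

```text
(310, 103) 83.61157922362015 2.3612373206298805
(310, 230) 40.96229219046119 2.6032288352354045
(239, 165) 63.630315775731106 26.514908523459383
(381, 165) 63.54285825776845 -21.540971621923024
(265, 330) 2.137232509388092 19.871601853798555
(370, 330) 2.0891571219910676 -19.83946589583252
dx -0.21306429295933071
place True [524.  403.1  26.7]
t 13.425
```

View pics/pl1.png

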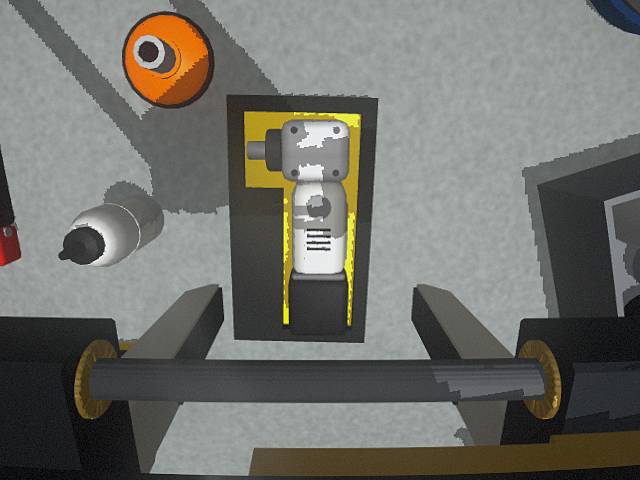

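The polisher is seated: yellow margin all round, spindle in the head slot at (257,150). Next the large plate, with its hub re-measured at (148,49).

```bash
python3 - <<'E'
from h import *
q=p2w(cam(load('pl1')),(148,49),44); print(q)
q=(q[:2]+[370,307.3])/2
pick(q[0],q[1],22,np.pi,0.7)
carry(523.8,-440.2,np.pi); place(523.8,-440.2,22,0.6)
d=snap("wrist",'pl2')
E
```

```text
[368.16241017 308.21298347  44.        ]
pick False [369.1 307.8  22.1] w 23.120122414980756 30.00037282705307
lifted w 23.55912682845758 29.999650418758392 17.4333
place False [ 523.5 -439.9   35.4]
t 23.1667
```

View pics/pl2.png

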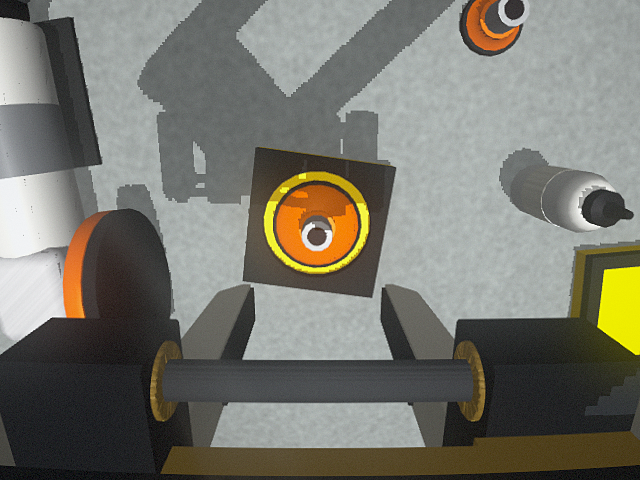

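The large plate is centred in its tray: hub (317,236), even yellow ring. Next the small plate, hub at (512,10).

```bash
python3 - <<'E'
from h import *
q=p2w(cam(load('pl2')),(512,10),44); print(q)
q=(q[:2]+[363.8,-297.4])/2
pick(q[0],q[1],22,np.pi,0.6)
carry(647.6,157.5,np.pi); place(647.6,157.5,22,0.6)
d=snap("wrist",'pl3')
E
```

```text
[ 362.43589163 -301.0540946    44.        ]
pick False [ 363.2 -299.4   22.3] w 23.480204272286162 30.000626742839813
lifted w 23.273096992921655 29.99975860118866 26.8333
place False [647.2 157.5  35.4]
t 31.8083
```

View pics/pl3.png

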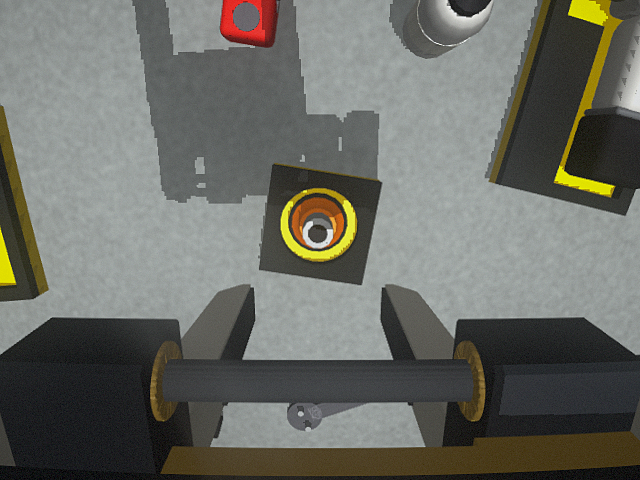

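The small plate is seated: hub (317,235), ring even. Last, the light.

```bash
python3 - <<'E'
from h import *
pick(440,115.3,12,2.99,0.8)
carry(634.3,-149.5,norm(np.pi+.068)); d=snap("wrist",'carry4')
place(634.3,-149.5,12,0.75)
d2=snap("wrist",'pl4'); robot.move_ptp([450,0,400],[np.pi,0,np.pi]); s=snap("scene",'end')
cv2.imwrite('pics/end4.png',cv2.resize(np.hstack([d2["img"],s["img"]]),(800,300),interpolation=3))
E
```

```text
pick False [440.2 115.1  12.3] w 41.9385176762212 29.997810423374176
lifted w 41.62495222050818 29.994766116142273 35.8833
place True [ 634.  -149.5   25.9]
t 40.1333
```

View pics/end4.png

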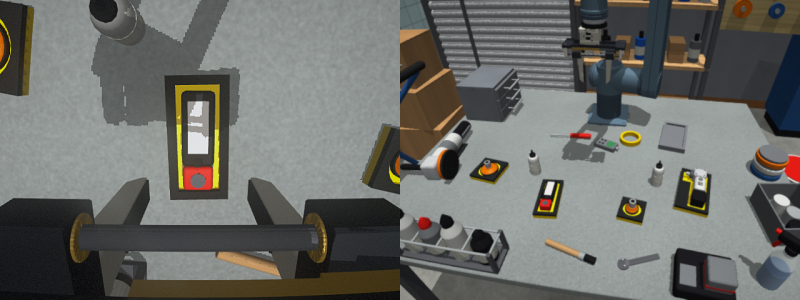

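All parts look seated and both bottles are standing. The light's margin is larger at its top end, so I'll check it closely.

```bash
python3 - <<'E'
from h import *
d=load('pl4'); cv2.imwrite('pics/crop4.png',cv2.resize(d["img"][110:330,240:400],(436,600),interpolation=2))
E
```

```text
(no output)
```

View pics/crop4.png

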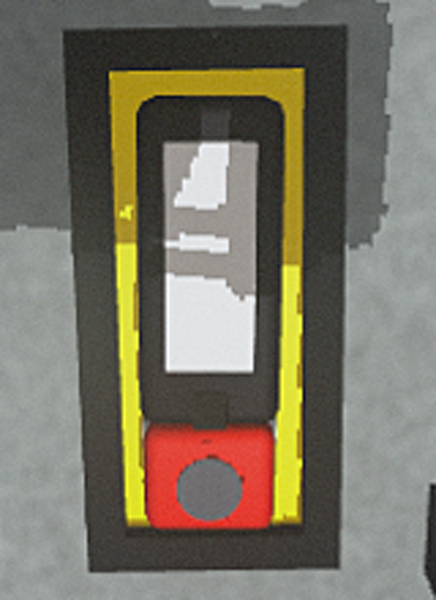

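```bash
python3 - <<'E'
from h import *
c=cam(load('pl4')); g=lambda p,z:p2w(c,(240+p[0]/2.725,110+p[1]/2.727),z)[:2]
L=np.array([g(p,42) for p in((136,96),(285,96),(272,530),(147,527))]); B=np.array([g(p,24) for p in((65,29),(347,27),(338,569),(89,571))])
print(L.mean(0),B.mean(0),np.linalg.norm(L[0]+L[1]-L[2]-L[3])/2,np.linalg.norm(B[0]+B[1]-B[2]-B[3])/2,np.linalg.norm(L[0]-L[1]),np.linalg.norm(L[2]-L[3]))
E
```

```text
[ 632.38989107 -149.0130379 ] [ 634.27275246 -148.85990955] 128.38329623017847 169.71044125271513 41.05983663687181 38.138509652006384
```

The light lies flat, within 2 mm of its tray's centre, so I'm handing the job in.

```bash
python3 -c "
from h import *
print(robot.hand_in(),robot.current_t())"
```

```text
the job is handed in; nothing more can be done
the job is handed in; nothing more can be done
```

The polisher, the light and both backing plates are in their matching trays, hubs up, with both bottles standing; I handed the job in at about 42 s, but no verdict came back.

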